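# Thread the open armlet onto the security eye

## Robot

A 7-joint arm with a two-finger parallel gripper is mounted at the origin on the work surface. World frame = base frame: x ahead of the robot, y to its left, z up, the work surface at z = 0. Lengths are in m, angles in degrees, forces in N, time in s.
With the tool pointing down it reaches from about 0.425 to 0.875 m from the base axis. Payload 4.7 kg.
Tool frame: the origin (TCP) lies at the very end of the fingers, on their centre line; the grasp point (between the pads) lies env.grip_point_offset behind it (env.grip_point_offset is the distance from the TCP to the grasp point, in m); z points along the fingers, y is the direction in which the jaws open and shut (so a half turn about z gives the same grasp; the last joint's range is limited). The gripper opens to 87 mm and grips with 3 to 60 N. Pads are 19 mm wide; open, the fingers measure 117 mm over their backs; the gripper's body (75 mm by 190 mm) begins 51 mm behind the grasp point.
Start: joints at [73.058, 18.392, -4.016, 83.108, 1.295, 78.541, -3.26], TCP at [0.198, -0.619, 0.223] pointing down, gripper open.
Joint ranges: [-163.93, 163.93], [-17.29, 119.83], [-79.2, 71.16], [3.27, 140.29], [-89.18, 269.18], [5.43, 117.66], [-154.24, 154.24]. Speed limits (degrees/s): [147.25, 147.25, 180, 180, 180, 180, 180].

## Interface

Orientations are given as [roll, pitch, yaw] about the fixed x, y, z axes, in that order (R = Rz(yaw) Ry(pitch) Rx(roll)).
In Python, from cell import env gives the robot as it stands.
- The arm moves only by the tool send_rows, never from a script. Its argument "plan" is a list of rows, each a list of 7 numbers: the finger opening in mm, from 0 to 87, then the shift along the tool's x, y, z in mm, then the turn, a rotation vector about the tool's x, y, z in rad. A call has 1 to 12 rows; each row shifts and turns the commanded pose from where the row before left it, along the tool's axes as they then stand; what a row does not reach is not made up. A row lasts 1/10 s, in which the tool goes at most 50 mm and 8.59 degrees, less where a joint would pass 70% of its speed; a pose out of reach is approached as far as the arm can. A call is refused whole if a number of a shift passes 50 or a number of a turn 0.15, either way. A call with a gripper value outside its range is refused whole. The fingers move at their own pace and stop on an object; "grip_force" is the grip in N (left out, the last holds). Time passes only in rows, so rows that do not move let the fingers close. It gives the time, the measured TCP pose, the force and the opening at its end, in the units of the state.
- env.get_obs(): the state, without advancing time (a new reading comes with each control period).
- env.read_camera(name): name is "scene" or "top"; returns the picture (420x560x3 uint8, red, green, blue); there is no depth.
- env.get_calibration(name): a dict with "fx", "fy", "cx", "cy" (pixels), "k1" (the pictures are not rectified: a ray, as slopes to the right and down, at radius r is drawn at 1 + k1 r^2 times it, then the intrinsics apply), "extrinsics" (4x4, takes a point from camera to world coordinates). Camera axes: x right, y down, z forward; pixel columns grow to the right and rows downward; lengths in m; the calibration is good to about 2 mm. A picture is of the moment at which its call begins. get_calibration takes no time and is no camera call.
- env.sign_off(): hands the job in, once; it reports no verdict.
Trained networks look in the newest picture that a camera, given by its name, has taken for a name from the list of things; names that differ only in an ending like _2 or _b are one class to them, and where a whole thing is asked for, a point or a joint stands for the part that bears it (a point fixed in the world has none). Each returns a list of dicts, best first, with "confidence" (0 to 1); they miss things now and then, are a little off and sometimes report something else, mostly with a low value. They report only what shows in the picture. A call takes as long as a camera call. They do not tell look-alikes from the thing itself.
- env.regions_of(camera, query): "region" (420x560 bool, what is visible of it) and "rect" ([left, top, right, bottom] in pixels, round what is visible of it).
The state is a dict: "time_s": time; "qpos": joint angles; "joint_velocities": joint speeds; "effort": joint torques, N m; "tool_pos": TCP position; "tool_rot": TCP orientation; "force": force on the tool from outside, world axes, zero at the start; "wrist_torque": the same for the moment, N m; "grip_width": finger opening in m.
Only numpy, scipy, OpenCV 4.12 (cv2) and the standard library are available. Lean on these libraries where they do the work, as an engineer would, in place of code of your own. Each camera call takes 0.05 s, during which the arm holds its last target. There are 200 camera calls.

## Task

Secure the open brass armlet for the sale viewing: lead its free end through the large upright eye on the black board and feed it round until the collar on the bar stands in the eye, then leave it lying flat on the board.

Things in the scene. Friction and masses are not known exactly. Their poses are not given: they have to be found in the camera images.
- bead (a point): Centre of the dark wooden bead at one end of the open armlet, the part to hold: block 14 mm (radial, x) x 30 mm (along the bar, y) x 36 mm tall; the armlet's underside is 18 mm below. x points level from the arc's centre to the bead (so the centre lies 55 mm along -x), z up. Armlet lies flat, 0.13 kg. A closed ring with the same bead lies elsewhere: only the armlet has a gap.
- collar (a point): Dark steel collar (12 mm diameter, 6 mm long) on the armlet's bar, 4.5 mm above its underside, axes as the bead's. The bar is round brass, 9 mm thick, its centre line a level arc of 55 mm radius; seen from above it runs counter-clockwise about the arc's centre from the bead (0 degrees) past this collar (120) to the free tip (185).
- tip (a point): Centre of the round free end of the armlet's bar, 185 degrees counter-clockwise from the bead, 4.5 mm above the underside. Axes as the bead's.
- eye (a point): Centre of the large fixed upright steel eye: 6 mm wire, 44 mm inner, 56 mm outer diameter, sunk into the middle of a fixed black board 180 (x) x 240 (y) x 10 mm. x: eye's axis, level, the way through (from either side); z up. Centre 26 mm above the table, 16 mm above the board's top; eye's top 54 mm above the table. A small stand with a 15 mm eye is a bystander.
Mind the look-alikes: they are no part of the job. What is shaped like the part that bears bead but red is not meant.

How it is judged (in metres and radians):
At the end, for the whole second after the job is handed in: The armlet's bar passes through the large eye: collar within 20 mm (horizontally) of the eye's centre, tip and bead at least 15 mm on opposite sides of the eye's plane; armlet flat on the board (collar 8 to 24 mm above the table, tilt under 10 degrees) (horizontal distance between collar and eye below 0.02 m and ((x of tip in the frame of eye above 0.015 m and x of bead in the frame of eye below -0.015 m) or (x of tip in the frame of eye below -0.015 m and x of bead in the frame of eye above 0.015 m)) and height (world z) of collar between 0.008 and 0.024 m and angle between bead's own z axis and vertical below 0.175 rad); the robot touches nothing.
It also fails if it takes over 45 s, if anything falls off the work surface, if the arm or the gripper's body presses on something with over 40 N, if the wrist force passes 120 N, or if a joint passes its speed limit or range.

## Working session

There is one attempt and no reset: what is moved stays moved. The work goes in short steps, Python scripts to look and compute and a tool call to move; the robot and the scene stay as the last step left them, time stands still between calls to the robot, and variables do not carry over. Pictures are saved under pics/ and viewed, about 8 in all and at most 12, crops included, and the job is handed in when it is done.

Besides the shell and the picture viewer there is one more tool, called after ">>>" in YAML: its name, and indented under it one key for each argument. send_rows: Moves the arm, as the interface text tells. Its arguments: {"type":"object","properties":{"plan":{"type":"array"},"grip_force":{"type":"number"}},"required":["plan"]}

```bash
mkdir -p pics; ls
python3 - <<'E'
from cell import env
import cv2
print(env.get_obs(), env.grip_point_offset)
for n in ("scene","top"):
    im=env.read_camera(n); cv2.imwrite(f"pics/{n}0.png",im[:,:,::-1])
    print(n,env.get_calibration(n))
    for q in ("bead","collar","tip","eye"):
        for r in env.regions_of(n,q): print(q,r["confidence"],r["rect"],r["region"].sum())
E
```

```text
pics
{'time_s': 0.0, 'qpos': array([73.05699535, 18.43890852, -4.01725641, 83.17551442,  1.29401865,
       78.54075059, -3.25989077]), 'joint_velocities': array([ 0.01660509, -0.03596029, -0.0177364 , -0.03069433,  0.00683558,
        0.03151898,  0.08014496]), 'effort': array([ 7.71268951e-04, -4.91284561e+01, -4.03220225e-01, -3.12536144e+01,
       -6.37623598e-02,  4.37272363e-02,  1.62269348e-04]), 'tool_pos': array([ 0.19797544, -0.6185288 ,  0.22145809]), 'tool_rot': array([-1.79890024e+02,  4.28980261e-03,  1.77543222e+01]), 'force': array([0.47027001, 0.27384945, 0.08780673]), 'wrist_torque': array([-0.0054178 ,  0.02672262,  0.00195869]), 'grip_width': 0.08689061293493859} 0.0187
scene {'fx': 538.1712078020107, 'fy': 538.1712078020107, 'cx': 276.7174880499554, 'cy': 216.26467760846282, 'k1': -0.0007502851628663722, 'extrinsics': array([[ 0.58034238,  0.48874371, -0.65140795,  1.38360785],
       [ 0.8143213 , -0.33929155,  0.47091619, -0.7655857 ],
       [ 0.00914011, -0.80374799, -0.59489968,  0.90587054],
       [ 0.        ,  0.        ,  0.        ,  1.        ]])}
be
[... 773 characters left out ...]
      [-0.99992334,  0.01095518, -0.00577019, -0.11112525],
       [ 0.0033973 , -0.20539073, -0.97867416,  1.21353874],
       [ 0.        ,  0.        ,  0.        ,  1.        ]])}
bead 0.73 [388.4, 150.3, 393.4, 161.9] 44
bead 0.62 [342.2, 223.4, 377.9, 253.8] 202
bead 0.62 [324.0, 272.2, 358.8, 309.9] 190
bead 0.53 [325.3, 179.6, 348.6, 216.7] 226
collar 0.76 [326.1, 179.3, 346.1, 213.1] 140
collar 0.68 [387.5, 146.1, 420.6, 169.8] 120
collar 0.57 [344.8, 222.1, 379.0, 256.8] 222
tip 0.75 [328.4, 271.7, 353.4, 308.3] 295
tip 0.65 [343.1, 225.6, 378.8, 254.1] 233
tip 0.59 [324.4, 179.1, 349.8, 215.4] 171
tip 0.54 [385.2, 148.6, 421.4, 173.8] 207
eye 0.57 [206.1, 161.5, 289.0, 220.6] 4045
```

```bash
python3 -c "
import cv2,numpy as np
a=cv2.imread('pics/scene0.png');b=cv2.imread('pics/top0.png')
cv2.imwrite('pics/t.png',cv2.resize(b,(800,600)));cv2.imwrite('pics/s.png',cv2.resize(a,(800,600)))"
```

```text
(no output)
```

View pics/top0.png

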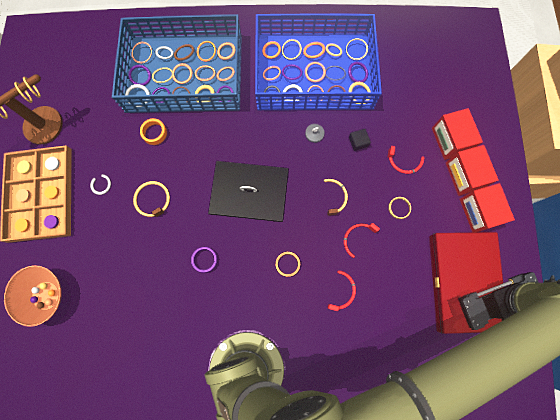

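View pics/scene0.png

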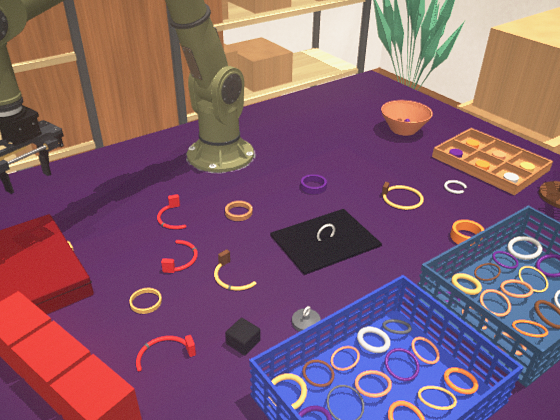

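The top view shows the brass open armlet at about (336,196), with its bead at (334,211). The board's eye is at (248,188). The red open ones and the closed brass ring with a bead at (152,198) are look-alikes. Next I'll measure the armlet and the eye.

```bash
cat > h.py <<'E'
import numpy as np, cv2
from cell import env
def K(c): return np.array([[c["fx"],0,c["cx"]],[0,c["fy"],c["cy"]],[0,0,1]])
def world(n,uv,z):
    c=env.get_calibration(n); uv=np.asarray(uv,float).reshape(-1,1,2)
    s=cv2.undistortPoints(uv,K(c),np.array([c["k1"],0,0,0.]))[:,0]
    E=c["extrinsics"]; d=np.c_[s,np.ones(len(s))]@E[:3,:3].T; o=E[:3,3]
    t=(z-o[2])/d[:,2]; return o+t[:,None]*d
def pix(n,P):
    c=env.get_calibration(n); E=np.linalg.inv(c["extrinsics"])
    return cv2.projectPoints(np.asarray(P,float).reshape(-1,1,3),cv2.Rodrigues(E[:3,:3])[0],E[:3,3],K(c),np.array([c["k1"],0,0,0.]))[0][:,0]
E
python3 - <<'E'
from h import *
a=cv2.imread('pics/top0.png')[165:225,310:370];b=cv2.imread('pics/scene0.png')[240:300,205:265]
c=cv2.imread('pics/top0.png')[155:225,200:295];d=cv2.imread('pics/scene0.png')[205:275,265:385]
f=lambda x,w:cv2.resize(x,w,interpolation=cv2.INTER_CUBIC)
cv2.imwrite('pics/c1.png',np.vstack([np.hstack([f(a,(300,300)),f(b,(300,300))]),np.hstack([f(c,(300,221)),f(d,(300,175+46))])]))
from scipy.optimize import least_squares
for n,(x0,y0,x1,y1) in dict(top=(315,170,365,222),scene=(208,242,265,298)).items():
    im=cv2.imread(f'pics/{n}0.png'); hsv=cv2.cvtColor(im,cv2.COLOR_BGR2HSV)
    m=np.zeros(im.shape[:2],bool); m[y0:y1,x0:x1]=1
    yel=m&(hsv[...,0]>15)&(hsv[...,0]<40)&(hsv[...,2]>130)&(hsv[...,1]>60)
    brn=m&((hsv[...,0]<18))&(hsv[...,1]>90)&(hsv[...,2]>40)&(hsv[...,2]<150)&~yel
    v,u=np.nonzero(yel); P=world(n,np.c_[u,v],.0045)[:,:2]
    s=least_squares(lambda p:np.hypot(*(P-p).T)-.055,P.mean(0)+[0,0.03],loss='soft_l1',f_scale=.003)
    ang=np.degrees(np.arctan2(*(P-s.x).T[::-1]))
    v,u=np.nonzero(brn); B=world(n,np.c_[u,v],.018)[:,:2]
    bd=B.mean(0)-s.x
    print(n,len(P),s.x,np.sort(ang)[[0,2,-3,-1]],'bead',B.mean(0),len(B),np.hypot(*bd),np.degrees(np.arctan2(bd[1],bd[0])))
# eye, board
print('eye pts', pix('top',[[.42,-.02,.054]]))
for n,(x0,y0,x1,y1) in dict(top=(235,178,262,198),scene=(312,218,340,248)).items():
    im=cv2.imread(f'pics/{n}0.png'); g=im.min(2); m=np.zeros_like(g,bool); m[y0:y1,x0:x1]=1
    v,u=np.nonzero(m&(g>90)); print(n,'eye px',len(u),u.min(),u.max(),v.min(),v.max(),world(n,[[u.mean(),v.mean()]],.03 if 0 else .04))
# board corners
    for r in env.regions_of(n,"eye")[:1]:
        q=r["region"].astype(np.uint8); c=max(cv2.findContours(q,0,2)[0],key=cv2.contourArea)
        R=world(n,c[:,0].astype(float),.010)[:,:2].astype(np.float32)
        print('board',cv2.minAreaRect(R), r["rect"])
E
```

```text
top 114 [ 0.53153519 -0.26647935] [-151.86664678 -148.15343387   12.83669952   16.32038756] bead [ 0.48437749 -0.27902343] 29 0.048797561940116134 -165.10409843524758
scene 197 [ 0.53141032 -0.26575323] [-161.68671924 -158.7503632    13.93382789   16.61249108] bead [ 0.49019054 -0.27680618] 116 0.042675965242233625 -164.98944185442156
eye pts [[251.54110751 228.19983754]]
top eye px 55 239 256 186 191 [[ 0.55138002 -0.00509445  0.04      ]]
board ((0.5502223968505859, -0.006302312016487122), (0.24211348593235016, 0.18398608267307281), 83.36737823486328) [206.1, 161.5, 289.0, 220.6]
scene eye px 104 317 334 223 240 [[ 0.55813557 -0.01055762  0.04      ]]
board ((0.558413028717041, -0.011437281966209412), (0.2458828091621399, 0.18928366899490356), 83.4739761352539) [272.1, 207.5, 378.3, 277.2]
```

View pics/c1.png

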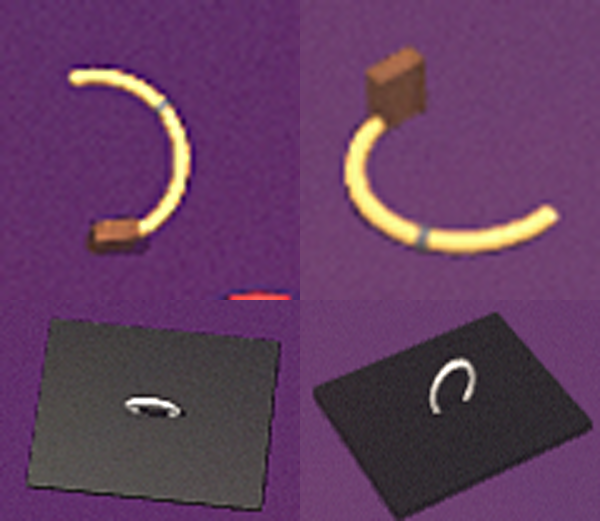

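Crops: the collar is at top px ≈(342.4,185.8), the bead is at the lower left of the arc, and the eye lies along the board's long axis. I'll do a joint model fit for the armlet and the eye.

```bash
cat >> h.py <<'E'
from scipy.optimize import least_squares
from scipy.spatial import cKDTree
def eyepts(x,y,a):
    t=np.linspace(-35,215,200)*np.pi/180; R=.025
    P=np.c_[0*t,R*np.cos(t),.026+R*np.sin(t)]; P=P[P[:,2]>.012]
    c,s=np.cos(a),np.sin(a); return np.c_[x-s*P[:,1],y+c*P[:,1],P[:,2]]
def fiteye(ims,boxes,a,x0=(.552,-.008)):
    out={}
    for n in ims:
        x_,y_,x1,y1=boxes[n]; g=ims[n].min(2); v,u=np.nonzero(g[y_:y1,x_:x1]>95); uv=np.c_[u+x_,v+y_].astype(float)
        def r(p):
            q=pix(n,eyepts(p[0],p[1],a)); return np.r_[cKDTree(q).query(uv)[0],0.3*cKDTree(uv).query(q)[0]]
        s=least_squares(r,x0,diff_step=1e-3,x_scale=.01,loss='soft_l1'); out[n]=(s.x,np.mean(r(s.x)),len(uv))
    return out
def arm_masks(im,box):
    x0,y0,x1,y1=box; hsv=cv2.cvtColor(im,cv2.COLOR_BGR2HSV); m=np.zeros(im.shape[:2],bool); m[y0:y1,x0:x1]=1
    yel=m&(hsv[...,0]>15)&(hsv[...,0]<40)&(hsv[...,2]>110)&(hsv[...,1]>60)
    return np.argwhere(yel)[:,::-1].astype(float)
def fitarm(ims,boxes,z,x0):
    # pose (cx,cy,psi) with bar height z: match yellow pixels to arc 16..187.5 deg
    out={}
    for n in ims:
        uv=arm_masks(ims[n],boxes[n]); P=world(n,uv,z)[:,:2]; th=np.radians(np.linspace(17,187,160))
        def r(p):
            q=p[:2]+.055*np.c_[np.cos(th+p[2]),np.sin(th+p[2])]
            a=cKDTree(q).query(P)[0]; b=cKDTree(P).query(q)[0]; return np.r_[a,b]
        s=least_squares(r,x0,diff_step=1e-3,loss='soft_l1',f_scale=.003); p=s.x
        out[n]=(p[:2],np.degrees(p[2]),np.mean(r(p))*1e3,len(uv))
    return out
E
python3 - <<'E'
from h import *
ims={n:cv2.imread(f'pics/{n}0.png') for n in('top','scene')}
print(fiteye(ims,dict(top=(235,178,262,198),scene=(312,218,340,248)),np.radians(-6.6)))
print(fitarm(ims,dict(top=(315,170,365,222),scene=(208,242,265,298)),.0045,[.5315,-.266,np.radians(-166)]))
print(world('top',[[342.4,185.8]],.0085)-np.array([.5315,-.266,0]))
for n in ims:
  print(n, pix(n,[[.5315+.055*np.cos(p),-.266+.055*np.sin(p),.036] for p in [np.radians(-166)]]))
  for z in(.008,):
    g=ims[n]; x0,y0,x1,y1=dict(top=(195,150,300,230),scene=(262,200,392,280))[n]
    m=(g[y0:y1,x0:x1,2].astype(int)<70)&(g[y0:y1,x0:x1].max(2).astype(int)-g[y0:y1,x0:x1].min(2)<22)
    m=cv2.morphologyEx(m.astype(np.uint8),cv2.MORPH_CLOSE,np.ones((5,5)))
    c=max(cv2.findContours(m,0,2)[0],key=cv2.contourArea)[:,0]+[x0,y0]
    print(cv2.minAreaRect(world(n,c.astype(float),.010)[:,:2].astype(np.float32)))
E
```

```text
{'top': (array([ 0.55231357, -0.00503398]), np.float64(0.23079600259198801), 52), 'scene': (array([ 0.55308657, -0.00558732]), np.float64(0.3353827326786137), 102)}
{'top': (array([ 0.53195177, -0.26689571]), np.float64(-167.09011359010768), np.float64(1.6806917581760936), 114), 'scene': (array([ 0.53168434, -0.26546232]), np.float64(-173.7017027049903), np.float64(1.9658262597178946), 197)}
[[ 0.03234608 -0.04465032  0.0085    ]]
top [[334.97305159 209.88708839]]
((0.578536868095398, -0.009583726525306702), (0.23845651745796204, 0.1253838986158371), 82.88703918457031)
scene [[221.36420437 253.16264819]]
((0.5574308037757874, -0.009569019079208374), (0.24277673661708832, 0.18494881689548492), 83.2246322631836)
```

```bash
cat >> h.py <<'E'
import json
from scipy.spatial.transform import Rotation as Ro
def cur():
    o=env.get_obs(); return o["tool_pos"],Ro.from_euler('xyz',o["tool_rot"],degrees=True)
def rows(path,width,start=None):
    """path: list of (pos, yaw_deg, nrows), straight segments; prints rows in tool axes"""
    p,R=start or cur(); p=np.array(p); y=R.as_euler('xyz',degrees=True)[2]; out=[]
    for q,yt,n in path:
        p0=p.copy(); y0=y; dy=(yt-y0)
        for k in range(1,n+1):
            pk=p0+(np.array(q)-p0)*k/n; Rk=Ro.from_euler('xyz',[180,0,y0+dy*k/n],degrees=True)
            s=np.round(R.inv().apply(pk-p)*1e3,1); w=np.round((R.inv()*Rk).as_rotvec(),3)
            out.append([width,*s.tolist(),*w.tolist()]); p=p+R.apply(s/1e3); R=R*Ro.from_rotvec(w)
        y=yt
    print(len(out)); print(json.dumps(out)); return out
E
python3 - <<'E'
from h import *
rows([([.4775,-.2746,.2],-81,12)],70)
E
```

```text
12
[[70, 30.9, -20.2, 1.9, 0.0, 0.0, 0.144], [70, 27.7, -24.5, 1.9, 0.0, -0.0, 0.143], [70, 23.9, -28.2, 1.8, 0.0, -0.0, 0.144], [70, 19.7, -31.3, 1.9, 0.0, -0.0, 0.143], [70, 15.0, -33.8, 1.9, 0.0, -0.0, 0.144], [70, 9.9, -35.6, 1.9, 0.0, -0.0, 0.144], [70, 4.8, -36.6, 1.9, 0.0, -0.0, 0.143], [70, -0.5, -37.0, 1.8, 0.0, -0.0, 0.144], [70, -5.8, -36.5, 1.9, 0.0, -0.0, 0.144], [70, -11.0, -35.3, 1.9, 0.0, -0.0, 0.143], [70, -15.9, -33.3, 1.9, 0.0, -0.0, 0.144], [70, -20.6, -30.8, 1.9, 0.0, -0.0, 0.143]]
```

>>> send_rows:
  plan:
    - [70, 31, -20, 2, 0, 0, 0.144]
    - [70, 28, -24.5, 2, 0, 0, 0.144]
    - [70, 24, -28, 2, 0, 0, 0.144]
    - [70, 20, -31, 2, 0, 0, 0.144]
    - [70, 15, -34, 2, 0, 0, 0.144]
    - [70, 10, -35.5, 2, 0, 0, 0.144]
    - [70, 5, -36.5, 2, 0, 0, 0.144]
    - [70, -0.5, -37, 2, 0, 0, 0.144]
    - [70, -6, -36.5, 2, 0, 0, 0.144]
    - [70, -11, -35, 2, 0, 0, 0.144]
    - [70, -16, -33, 2, 0, 0, 0.144]
    - [70, -20.5, -31, 2, 0, 0, 0.144]

```text
time_s: 1.8
tool_pos: [0.4796, -0.2748, 0.1988]
tool_rot: [-180.0, -0.0, -81.6]
force: [0.2, -0.2, 0.5]
grip_width: 0.0699
```

Run:
```python
from h import *
o=env.get_obs();print(o["time_s"],o["qpos"],o["tool_pos"],o["tool_rot"])
rows([([.4775,-.2746,.1],-81,5)],70)
im=env.read_camera("top")[:,:,::-1];cv2.imwrite("pics/t2.png",im)
```

```text
1.8 [  39.61292777    7.93861878  -13.724252     98.71079175    1.97749111
   73.54730394 -146.15259657] [ 0.47955743 -0.27484988  0.19876986] [-1.79980536e+02 -3.60473853e-02 -8.16088214e+01]
5
[[70, -0.1, 0.4, 19.8, -0.0, -0.001, -0.002], [70, -0.1, 0.4, 19.7, -0.0, 0.0, -0.002], [70, -0.1, 0.4, 19.8, -0.0, 0.0, -0.002], [70, -0.1, 0.4, 19.7, -0.0, 0.0, -0.003], [70, -0.1, 0.4, 19.8, -0.0, 0.0, -0.002]]
```

>>> send_rows:
  plan:
    - [60, 0, 0.5, 30, 0, 0, -0.005]
    - [60, 0, 0.5, 30, 0, 0, -0.005]
    - [60, 0, 0.5, 30, 0, 0, 0]
    - [60, 0, 0.5, 30, 0, 0, 0]
    - [60, 0, 0, 30, 0, 0, 0]
    - [60, 0, 0, 0, 0, 0, 0]

```text
time_s: 2.45
tool_pos: [0.4734, -0.2747, 0.0446]
tool_rot: [179.6, 0.3, -80.7]
force: [-0.0, 0.3, -0.5]
grip_width: 0.0603
```

Run:
```python
from h import *
o=env.get_obs();print(o["time_s"],o["tool_pos"],o["tool_rot"])
a=env.read_camera("top")[150:250,290:390,::-1];b=env.read_camera("scene")[215:315,170:290,::-1]
f=lambda x,w:cv2.resize(x,w,interpolation=cv2.INTER_CUBIC)
cv2.imwrite("pics/c2.png",np.hstack([f(a,(380,380)),f(b,(420,350+30))]))
```

```text
2.45 [ 0.47344515 -0.2747105   0.04457574] [179.62959101   0.30729011 -80.65300093]
```

View pics/c2.png

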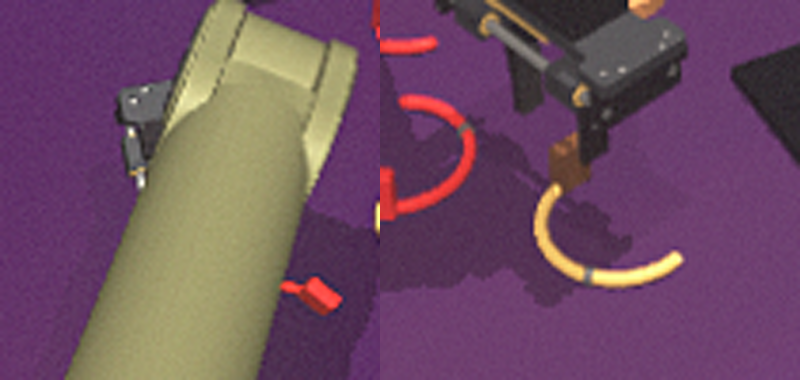

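The scene view shows the open fingers straddling the bead (crop (570,160)), so I'll descend and close.

>>> send_rows:
  plan:
    - [60, 0, -4, 10, 0.006, 0, 0.005]
    - [60, 0, 0, 14, 0, 0, 0]
    - [60, 0, 0, 14.5, 0, 0, 0]
    - [60, 0, 0, 0, 0, 0, 0]
    - [40, 0, 0, 0, 0, 0, 0]
    - [10, 0, 0, 0, 0, 0, 0]
    - [5, 0, 0, 0, 0, 0, 0]
    - [5, 0, 0, 0, 0, 0, 0]
    - [5, 0, 0, 0, 0, 0, 0]
    - [5, 0, 0, 0, 0, 0, 0]
  grip_force: 50

```text
time_s: 3.55
tool_pos: [0.481, -0.2757, 0.0102]
tool_rot: [-179.7, -0.0, -81.0]
force: [-1.1, 0.2, 1.2]
grip_width: 0.0199
```

Run:
```python
from h import *
o=env.get_obs();print(o["time_s"],o["tool_pos"],o["tool_rot"],o["grip_width"],o["force"])
ims={"scene":env.read_camera("scene")[:,:,::-1].copy()};cv2.imwrite("pics/s3.png",ims["scene"])
print(fitarm(ims,dict(scene=(208,242,265,298)),.0045,[.5315,-.266,np.radians(-171)]))
```

```text
3.55 [ 0.48097391 -0.27570472  0.01024132] [-1.79652038e+02 -1.56891019e-02 -8.09695098e+01] 0.01987020979629445 [-1.11593631  0.19059673  1.23553223]
{'scene': (array([ 0.53114982, -0.26521209]), np.float64(-182.39742529467608), np.float64(5.127160922982395), 208)}
```

>>> send_rows:
  plan:
    - [5, 0, 0, 0, 0, 0, 0]
    - [5, 0, 0, 0, 0, 0, 0]
    - [5, 0, 0, 0, 0, 0, 0]

```text
time_s: 3.9
tool_pos: [0.4807, -0.2758, 0.0101]
tool_rot: [-179.7, -0.0, -81.0]
force: [-1.9, -0.2, 2.1]
grip_width: 0.0139
```

Run:
```python
from h import *
o=env.get_obs();print(o["time_s"],o["tool_pos"],o["tool_rot"],o["grip_width"],o["force"])
im=env.read_camera("scene")[:,:,::-1];cv2.imwrite("pics/s4.png",im)
cv2.imwrite("pics/c4.png",cv2.resize(im[225:305,185:285],(600,480),interpolation=cv2.INTER_CUBIC))
```

```text
3.9 [ 0.4806576  -0.27578699  0.01013639] [-1.79686437e+02 -4.87913050e-03 -8.09772576e+01] 0.013876900654284794 [-1.88699276 -0.19104151  2.14811472]
```

View pics/c4.png

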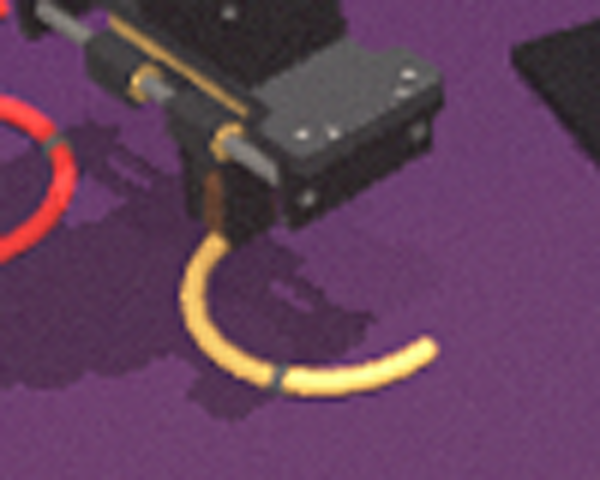

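The grip is sound at 13.9 mm, which matches the bead. I'll lift and move to an approach height next to the board.

Run:
```python
from h import *
rows([([.4807,-.2758,.08],-81,4),([.5172,-.1066,.08],-31.8,8)],5)
```

```text
12
[[5, 0.0, -0.1, -17.5, -0.006, -0.0, 0.0], [5, 0.0, 0.0, -17.4, 0.0, -0.0, 0.0], [5, 0.0, 0.0, -17.5, 0.0, -0.0, 0.0], [5, 0.0, 0.0, -17.4, 0.0, -0.0, 0.0], [5, -20.2, -7.8, -0.0, 0.0, -0.0, -0.107], [5, -19.2, -9.9, -0.0, 0.0, -0.0, -0.107], [5, -18.0, -12.0, -0.0, 0.0, -0.0, -0.108], [5, -16.7, -13.8, -0.0, 0.0, 0.0, -0.107], [5, -15.1, -15.5, -0.1, 0.0, 0.0, -0.107], [5, -13.3, -17.0, 0.0, 0.0, 0.0, -0.108], [5, -11.5, -18.4, 0.0, 0.0, 0.0, -0.107], [5, -9.4, -19.4, 0.0, 0.0, 0.0, -0.107]]
```

>>> send_rows:
  plan:
    - [5, 0, 0, -17.5, 0, 0, 0]
    - [5, 0, 0, -17.5, 0, 0, 0]
    - [5, 0, 0, -17.5, 0, 0, 0]
    - [5, 0, 0, -17.5, 0, 0, 0]
    - [5, -20, -8, 0, 0, 0, -0.107]
    - [5, -19, -10, 0, 0, 0, -0.107]
    - [5, -18, -12, 0, 0, 0, -0.108]
    - [5, -16.5, -14, 0, 0, 0, -0.107]
    - [5, -15, -15.5, 0, 0, 0, -0.107]
    - [5, -13.5, -17, 0, 0, 0, -0.108]
    - [5, -11.5, -18.5, 0, 0, 0, -0.107]
    - [5, -9.5, -19.5, 0, 0, 0, -0.107]

```text
time_s: 5.15
tool_pos: [0.5176, -0.1055, 0.08]
tool_rot: [-179.8, -0.2, -31.5]
force: [-0.0, -0.2, -1.4]
grip_width: 0.0138
```

>>> send_rows:
  plan:
    - [5, 0, 0, 0, 0, 0, 0]
    - [5, 0, 0, 0, 0, 0, 0]
    - [5, 0, 0, 0, 0, 0, 0]

```text
time_s: 5.45
tool_pos: [0.5172, -0.1079, 0.0802]
tool_rot: [-179.8, -0.3, -32.0]
force: [-0.5, -0.8, -1.4]
grip_width: 0.0136
```

Run:
```python
from h import *
o=env.get_obs();print(o["time_s"],o["qpos"][6],o["tool_pos"],o["tool_rot"],o["grip_width"])
b=env.read_camera("scene")[:,:,::-1].copy();a=env.read_camera("top")[:,:,::-1]
cv2.imwrite("pics/s5.png",b);cv2.imwrite("pics/t5.png",a)
f=lambda x,w:cv2.resize(x,w,interpolation=cv2.INTER_CUBIC)
cv2.imwrite("pics/c5.png",np.hstack([f(b[170:290,230:390],(533,400)),f(a[140:240,210:310],(267,267+133))]))
# predicted points, rigid grasp
T,R=cur(); psi=np.radians(o["tool_rot"][2]-90); C=T[:2]-.055*np.array([np.cos(psi),np.sin(psi)])
z=T[2]-.0056
for d in (60,90,120,150,185):
    t=psi+np.radians(d); p=[*(C+.055*np.array([np.cos(t),np.sin(t)])),z]
    u=pix("scene",[p])[0]; print(d,np.round(p,4),u.round(1),((u-[230,170])*533/160).round())
```

```text
5.45 -117.7651078095749 [ 0.51724894 -0.10790688  0.08015034] [-179.81323493   -0.25821874  -31.95210381] 0.013647564920546777
60 [ 0.5723 -0.1098  0.0746] [299.2 236.1] [230. 220.]
90 [ 0.5931 -0.0904  0.0746] [310.5 237.6] [268. 225.]
120 [ 0.6014 -0.0632  0.0746] [321.2 235.4] [304. 218.]
150 [ 0.5949 -0.0354  0.0746] [328.2 230.2] [327. 200.]
185 [ 0.5713 -0.0123  0.0746] [329.2 222.3] [330. 174.]
```

View pics/c5.png

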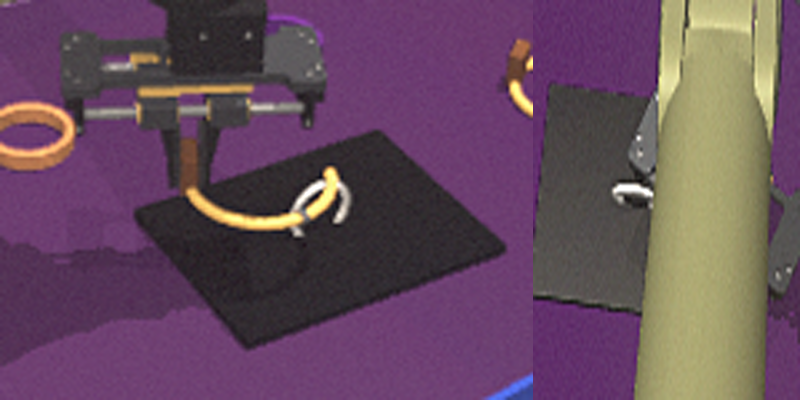

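Prediction and picture agree: the collar is at crop (303,218) and the tip at (331,172), so the armlet is held rigid and level. I'll descend so that the bar is near eye-centre height.

>>> send_rows:
  plan:
    - [5, 0, -1, 11.5, -0.003, -0.004, -0.003]
    - [5, 0, -0.3, 11.5, 0, 0, 0]
    - [5, 0, 0, 11.5, 0, 0, 0]
    - [5, 0, 0, 12, 0, 0, 0]
    - [5, 0, 0, 0, 0, 0, 0]
    - [5, 0, 0, 0, 0, 0, 0]

```text
time_s: 6.15
tool_pos: [0.518, -0.1054, 0.0333]
tool_rot: [-180.0, 0.0, -31.6]
force: [-1.0, 1.0, -0.8]
grip_width: 0.0136
```

```bash
cat >> h.py <<'E'
EYE=np.array([.5527,-.0053]); EB=83.2
def report():
    o=env.get_obs(); T=o["tool_pos"]; ps=o["tool_rot"][2]-90; psi=np.radians(ps); C=T[:2]-.055*np.array([np.cos(psi),np.sin(psi)])
    d=EYE-C; print('t',o["time_s"],'tcp',T.round(4),o["tool_rot"].round(2),'w',o["grip_width"].round(4),'F',o["force"].round(1))
    print(' radial err mm',round((np.hypot(*d)-.055)*1e3,1),'arc angle in eye',round((np.degrees(np.arctan2(d[1],d[0]))-ps)%360,1),'C',C.round(4))
    Ct=EYE-.055*np.array([np.cos(np.radians(EB)),np.sin(np.radians(EB))]); return Ct
def arcto(deg,n,z,w=5):
    """rows turning the armlet about the wanted centre until arc angle deg is in the eye"""
    Ct=report(); p,R=cur(); y0=R.as_euler('xyz',degrees=True)[2]; y1=EB-deg+90
    path=[]
    for k in range(1,n+1):
        y=y0+(y1-y0)*k/n; s=np.radians(y-90); path.append(([*(Ct+.055*np.array([np.cos(s),np.sin(s)])),p[2]+(z-p[2])*k/n],y,1))
    return rows(path,w)
E
python3 - <<'E'
from h import *
arcto(160,8,.0335)
E
```

```text
Traceback (most recent call last):
  File "h.py", line 64, in arcto
    Ct=report(); p,R=cur(); y0=R.as_euler('xyz',degrees=True)[2]; y1=EB-deg+90
  File "h.py", line 59, in report
    d=EYE-C; print('t',o["time_s"],'tcp',T.round(4),o["tool_rot"].round(2),'w',o["grip_width"].round(4),'F',o["force"].round(1))
                                                                               ^^^^^^^^^^^^^^^^^^^^^
AttributeError: 'float' object has no attribute 'round'
```

```bash
sed -i 's/o\["grip_width"\].round(4)/round(o["grip_width"],4)/' h.py
python3 - <<'E'
from h import *
arcto(160,8,.0335)
E
```

```text
t 6.15 tcp [ 0.518  -0.1054  0.0333] [-1.7996e+02  3.0000e-02 -3.1630e+01] w 0.0136 F [-1.   1.  -0.8]
 radial err mm -1.4 arc angle in eye 205.4 C [ 0.5468 -0.0585]
8
[[5, 5.5, 1.3, -0.0, -0.001, 0.001, -0.098], [5, 5.4, -0.3, -0.0, 0.0, -0.0, -0.098], [5, 5.4, -0.3, -0.1, 0.0, -0.0, -0.097], [5, 5.3, -0.2, 0.0, 0.0, -0.0, -0.098], [5, 5.4, -0.3, 0.0, 0.0, -0.0, -0.098], [5, 5.4, -0.3, -0.0, 0.0, -0.0, -0.098], [5, 5.4, -0.2, -0.0, 0.0, -0.0, -0.098], [5, 5.3, -0.3, -0.1, 0.0, -0.0, -0.097]]
```

>>> send_rows:
  plan:
    - [5, 5.5, 1, 0, 0, 0, -0.098]
    - [5, 5.4, -0.3, 0, 0, 0, -0.098]
    - [5, 5.4, -0.3, 0, 0, 0, -0.098]
    - [5, 5.4, -0.2, 0, 0, 0, -0.098]
    - [5, 5.4, -0.3, 0, 0, 0, -0.098]
    - [5, 5.4, -0.3, 0, 0, 0, -0.098]
    - [5, 5.4, -0.2, 0, 0, 0, -0.098]
    - [5, 5.4, -0.3, 0, 0, 0, -0.098]
    - [5, 0, 0, 0, 0, 0, 0]
    - [5, 0, 0, 0, 0, 0, 0]

```text
time_s: 7.15
tool_pos: [0.5596, -0.1135, 0.0343]
tool_rot: [180.0, -0.1, 13.1]
force: [-0.5, -0.2, -1.6]
grip_width: 0.0135
```

Run:
```python
from h import *
arcto(120,7,.0335)
b=env.read_camera("scene")[:,:,::-1].copy()
cv2.imwrite("pics/s6.png",b)
cv2.imwrite("pics/c6.png",cv2.resize(b[190:270,270:370],(600,480),interpolation=cv2.INTER_CUBIC))
```

```text
t 7.15 tcp [ 0.5596 -0.1135  0.0343] [ 1.800e+02 -8.000e-02  1.314e+01] w 0.0135 F [-0.5 -0.2 -1.6]
 radial err mm -0.1 arc angle in eye 161.0 C [ 0.5471 -0.0599]
7
[[5, 4.6, -0.5, 0.1, 0.0, -0.001, -0.1], [5, 5.5, -0.3, 0.1, 0.0, -0.0, -0.1], [5, 5.5, -0.3, 0.2, 0.0, -0.0, -0.1], [5, 5.4, -0.2, 0.1, 0.0, -0.0, -0.1], [5, 5.5, -0.3, 0.1, 0.0, -0.0, -0.099], [5, 5.5, -0.3, 0.1, 0.0, -0.0, -0.1], [5, 5.5, -0.2, 0.1, 0.0, -0.0, -0.1]]
```

View pics/c6.png

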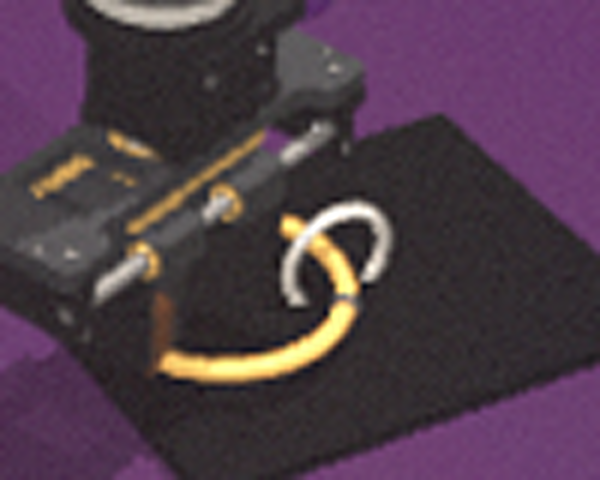

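The tip (crop (287,225)) is through the eye, with the bar mid-opening and the collar at (345,298). I'll feed it on to the collar.

>>> send_rows:
  plan:
    - [5, 4.6, -0.5, 0, 0, 0, -0.1]
    - [5, 5.5, -0.3, 0, 0, 0, -0.1]
    - [5, 5.5, -0.3, 0, 0, 0, -0.1]
    - [5, 5.5, -0.3, 0, 0, 0, -0.1]
    - [5, 5.5, -0.3, 0, 0, 0, -0.1]
    - [5, 5.5, -0.3, 0, 0, 0, -0.1]
    - [5, 5.5, -0.2, 0, 0, 0, -0.1]
    - [5, 0, 0, 0, 0, 0, 0]
    - [5, 0, 0, 0, 0, 0, 0]

```text
time_s: 8.1
tool_pos: [0.5898, -0.0928, 0.034]
tool_rot: [180.0, -0.0, 53.2]
force: [0.0, 0.2, -1.7]
grip_width: 0.0133
```

Run:
```python
from h import *
arcto(120,6,.0205)
b=env.read_camera("scene")[:,:,::-1].copy()
cv2.imwrite("pics/s7.png",b)
cv2.imwrite("pics/c7.png",cv2.resize(b[190:270,270:370],(600,480),interpolation=cv2.INTER_CUBIC))
```

```text
t 8.1 tcp [ 0.5898 -0.0928  0.034 ] [ 1.7997e+02 -3.0000e-02  5.3210e+01] w 0.0133 F [ 0.   0.2 -1.7]
 radial err mm -0.0 arc angle in eye 119.5 C [ 0.5457 -0.0598]
6
[[5, 0.2, 0.4, 2.2, 0.0, -0.0, 0.0], [5, 0.0, 0.0, 2.3, 0.0, -0.0, 0.0], [5, 0.0, 0.0, 2.2, 0.0, -0.0, 0.0], [5, -0.0, 0.0, 2.3, 0.0, -0.0, 0.0], [5, -0.0, 0.0, 2.2, 0.0, -0.0, 0.0], [5, -0.0, -0.0, 2.3, 0.0, -0.0, 0.0]]
```

View pics/c7.png

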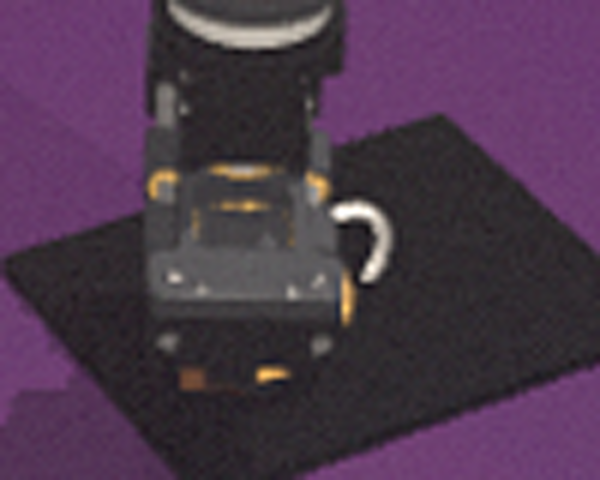

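The collar should be in the eye (arc angle 119.5 of 120). I'll lower it onto the board and watch the force.

>>> send_rows:
  plan:
    - [5, 0, 0, 3, 0, 0, 0]
    - [5, 0, 0, 3, 0, 0, 0]
    - [5, 0, 0, 3, 0, 0, 0]
    - [5, 0, 0, 2.5, 0, 0, 0]
    - [5, 0, 0, 1.5, 0, 0, 0]
    - [5, 0, 0, 0, 0, 0, 0]
    - [5, 0, 0, 0, 0, 0, 0]

```text
time_s: 8.85
tool_pos: [0.5901, -0.0925, 0.021]
tool_rot: [180.0, -0.1, 53.4]
force: [-0.0, -0.5, -1.4]
grip_width: 0.0137
```

Run:
```python
from h import *
report()
```

```text
t 8.85 tcp [ 0.5901 -0.0925  0.021 ] [ 1.7997e+02 -5.0000e-02  5.3390e+01] w 0.0137 F [-0.  -0.5 -1.4]
 radial err mm -0.2 arc angle in eye 119.5 C [ 0.546  -0.0597]
```

Still no contact; 1 mm further, then open and retract.

>>> send_rows:
  plan:
    - [5, 0, 0, 0.6, 0, 0, 0]
    - [5, 0, 0, 0.4, 0, 0, 0]
    - [5, 0, 0, 0, 0, 0, 0]
    - [20, 0, 0, 0, 0, 0, 0]
    - [36, 0, 0, 0, 0, 0, 0]
    - [36, 0, 0, 0, 0, 0, 0]
    - [36, 0, 0, 0, 0, 0, 0]
    - [36, 0, 0, 0, 0, 0, 0]

```text
time_s: 9.65
tool_pos: [0.5901, -0.0925, 0.02]
tool_rot: [180.0, -0.1, 53.4]
force: [-0.4, 0.5, 0.2]
grip_width: 0.0348
```

>>> send_rows:
  plan:
    - [36, 0, 0, -10, 0, 0, 0]
    - [36, 0, 0, -20, 0, 0, 0]
    - [36, 0, 0, -30, 0, 0, 0]
    - [36, 0, 0, -40, 0, 0, 0]
    - [36, 0, 0, -40, 0, 0, 0]
    - [36, 45, 0, -10, 0, 0, 0]
    - [36, 45, 0, 0, 0, 0, 0]
    - [36, 45, 0, 0, 0, 0, 0]
    - [36, 0, 0, 0, 0, 0, 0]

```text
time_s: 10.55
tool_pos: [0.672, 0.0249, 0.1709]
tool_rot: [-179.9, -0.4, 53.9]
force: [0.4, 0.5, 0.3]
grip_width: 0.0357
```

Run:
```python
from h import *
report()
b=env.read_camera("scene")[:,:,::-1].copy();a=env.read_camera("top")[:,:,::-1]
cv2.imwrite("pics/s8.png",b)
f=lambda x,w:cv2.resize(x,w,interpolation=cv2.INTER_CUBIC)
cv2.imwrite("pics/c8.png",np.hstack([f(b[200:280,270:370],(500,400)),f(a[150:230,200:260+20],(300,300+100))]))
C=np.array([.546,-.0597])
for d in (30,90,120,150,185):
    t=np.radians(-36.6+d); p=[*(C+.055*np.array([np.cos(t),np.sin(t)])),.0145]
    print(d,((pix("scene",[p])[0]-[270,200])*5).round())
```

```text
t 10.55 tcp [0.672  0.0249 0.1709] [-179.9    -0.43   53.94] w 0.0357 F [0.4 0.5 0.3]
 radial err mm 42.5 arc angle in eye 256.0 C [0.6275 0.0573]
30 [244. 271.]
90 [293. 212.]
120 [276. 179.]
150 [236. 155.]
185 [176. 146.]
```

View pics/c8.png

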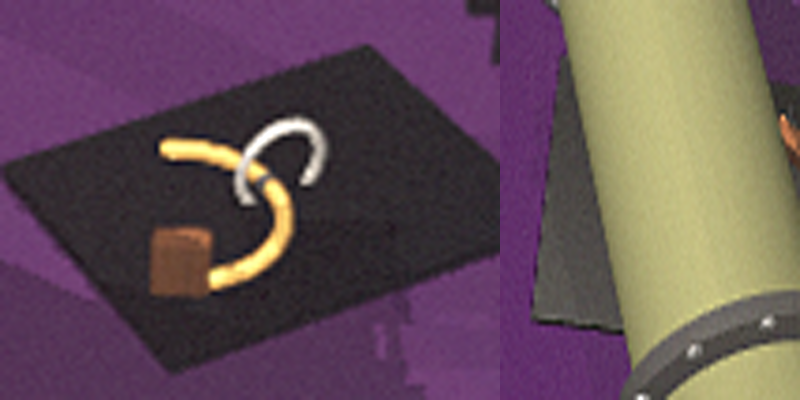

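The armlet is threaded, flat, and the collar (crop (264,181)) sits by the eye. I'll compute the collar's distance from the eye centre from the picture.

Run:
```python
from h import *
c=world("scene",[[270+264/5,200+181/5]],.016)[0]; print(c,(c[:2]-EYE)*1e3)
print(fiteye({"scene":cv2.imread("pics/s8.png")},dict(scene=(316,219,340,244)),np.radians(-6.8)))
ims={"scene":cv2.imread("pics/s8.png")}
f=fitarm(ims,dict(scene=(295,220,335,262)),.0145,[.546,-.06,np.radians(-37)])["scene"];print(f)
t=np.radians(f[1]+120);print(f[0]+.055*np.array([np.cos(t),np.sin(t)])-EYE)
```

```text
[ 0.55119064 -0.01237604  0.016     ] [-1.50936101 -7.07604146]
{'scene': (array([ 0.55377575, -0.00375364]), np.float64(0.880117781949414), 141)}
(array([ 0.54277171, -0.06463421]), np.float64(-36.87663939988446), np.float64(2.552492983890197), 195)
[-0.00334303 -0.00472987]
```

```bash
python3 -c "
from cell import env
print(env.sign_off())"
```

```text
the job is handed in; nothing more can be done
None
```

I gripped the brass armlet by its bead and led its free end through the large eye. I turned it about the arc's centre until the collar reached the eye, lowered it onto the board, let go and moved clear. The job was handed in at about 10.6 s; `sign_off` gives no verdict.

- **Position:** the last scene picture shows the bar through the eye and lying flat on the board. The collar measured about 6–7 mm from the eye's centre (limit 20 mm), with tip and bead well apart on opposite sides.
- **Disagreement:** the collar lay several mm (2–3 pixels in the picture) from where the grasp geometry put it, probably a small shift at release or calibration error.
- **Not fully checked:** tilt and height were judged by eye, not measured. The top camera's view was blocked by the arm. Wrist forces were only about 2 N in every reading I took.

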